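# Pop the cheese keeper, steady its hood and pack the wedges head to tail

## Robot

A 6-joint arm with a two-finger parallel gripper is mounted at the origin on a cart in front of the work surface, level with it; the furniture and walls round the work are solid. World frame = base frame: x ahead of the robot, y to its left, z up, the work surface at z = 0. Lengths are in m, angles in rad, forces in N, time in s.
With the tool pointing down it reaches from about 0.25 to 0.775 m from the base axis. Payload 4 kg.
Tool frame: the origin (TCP) lies at the very end of the fingers, on their centre line; the grasp point (between the pads) lies 19 mm behind it; z points along the fingers, y is the line along which they close (so a half turn about z gives the same grasp; the last joint's range is limited). The gripper opens to 94 mm and grips with 3 to 60 N. Pads are 16 mm wide; open, the fingers measure 119 mm over their backs; the gripper's body (75 mm by 177 mm) begins 78 mm behind the grasp point.
Start: joints at [1.204, 0.087, 1.371, -0, 1.684, -0.103], TCP at [0.143, 0.531, 0.206] pointing down, gripper open.
Joint ranges: [-3.1, 3.1], [-0.76, 2.03], [0.27, 2.55], [-1.08, 4.22], [0.17, 2.65], [-2.57, 2.57]. Speed limits (rad/s): [2.79, 2.79, 3.14, 3.14, 3.14, 3.14].

## Interface

Orientations are given as a rotation vector (axis times angle).
In Python, from station import arm gives the robot as it stands. Calls block until the motion is done:
- arm.move_ptp(position, orientation): joint-space move of the TCP to a pose.
- arm.move_l(position, max_speed=0.15, rot=None, max_force=None): straight line of the TCP; rot=None keeps the orientation; max_speed is the mean speed in m/s. With max_force (N) it stops when the force on the tool has changed by that much, and returns True; else False.
- arm.movej(angles): joint-space move.
- arm.set_gripper(opening): opening from 0.0 (shut) to 1.0 (fully open); the grip force is fixed at half the most; returns when the fingers have stopped.
- arm.wait(seconds).
- arm.ik(position, orientation): joint angles nearest the present ones, or None.
- arm.get_state(): the state.
- arm.grab_frame(name): name is "side" or "top"; returns a dict with "frame" (400x640x3 uint8, red, green, blue), "depth" (400x640 float32, m along the optical axis (not along the pixel's ray), 0 where there is no reading), "mtx" (3x3 intrinsics, pixels), "rvec" (rotation vector, rad) and "tvec" (3), from world to camera coordinates, as OpenCV has them. Camera axes: x right, y down, z forward; pixel columns grow to the right and rows downward; lengths in m; the calibration is good to about 2 mm. A picture is of the moment at which its call begins.
A pose or a line that the arm cannot do raises arm.PlanningError and nothing moves.
- arm.sign_off(): hands the job in; it is judged then, once.
Trained networks look in a picture, given as the dict that the camera call returned (one of the last four; its "shot" number tells which), for a name from the list of things; names that differ only in an ending like _2 or _b are one class to them, and where a whole thing is asked for, a point or a joint stands for the part that bears it (a point fixed in the world has none). Each returns a list of dicts, best first, with "confidence" (0 to 1); they miss things now and then, are a little off and sometimes report something else, mostly with a low value. They report only what shows in the picture. A call takes as long as a camera call. They do not tell look-alikes from the thing itself.
- arm.look_for(picture, target): "bbox" ([centre column, centre row, width, height] as shares, 0 to 1, of the picture: columns of its width, rows of its height, round what is visible of it).
- arm.trace(picture, target): "pixels" (400x640 bool, what is visible of it) and "bbox" ([centre column, centre row, width, height] as shares, 0 to 1, of the picture: columns of its width, rows of its height, round what is visible of it).
- arm.mark_of(picture, target): "centre" ([column, row] as shares, 0 to 1, of the picture: columns of its width, rows of its height: a listed point, or the origin of a listed thing).
The state is a dict: "t": time; "q": joint angles; "dq": joint speeds; "effort": joint torques, N m; "tool_pos": TCP position; "tool_rot": TCP orientation; "contact_force": force on the tool from outside, world axes, zero at the start; "ft_torque": the same for the moment, N m; "opening": opening from 0.0 (shut) to 1.0 (fully open); "gripper_force": force on a finger pad.
Only numpy, scipy, OpenCV 4.12 (cv2) and the standard library are available. Lean on these libraries where they do the work, as an engineer would, in place of code of your own. Each camera call takes 0.05 s, during which the arm holds its last target. There are 200 camera calls.

## Task

Press the thumb paddle on the front of the closed cheese keeper so that its sprung hood pops up, then push the hood right back to its stop and keep a hand on it there until it is still. One cheese wedge is already in the keeper's tray; pack the three loose wedges in beside it, alternately head to tail, so that all four lie flat on the tray floor inside the rim, and leave the hood standing open. Leave the other things on the worktop where they are.

Things in the scene. Friction and masses are not known exactly. Their poses are not given: they have to be found in the camera images.
- keeper: Low wooden tray of the cheese keeper, fixed, 128 x 76 x 14 mm. Origin: centre of its underside; -x its front (thumb paddle), +x its rear (hinge). Floor 4 mm up; inside the rim x -60..+60, y -33..+33 mm. Four wedges fit in a row along x, lengths along y; from the rear their centres at x = +44, +14.5, -14.5, -44 mm, y = 0, yaw relative to the keeper 0, pi, 0, pi; 8 mm play in all along x, 6 along y.
- hood: White hollow hood (domed lid) of the keeper, open below; closed it measures 134 x 82 mm outside, walls 3 mm, from 15 to 60 mm above the worktop. It turns with lid; origin on the hinge line, axes parallel to the keeper's when closed.
- lid (a joint): Hinge of the hood (rad): 0 closed and latched, growing as it opens, 1.8 at its stop, leaning back past upright. Let go by the latch, a spring arm lifts it: it bobs up to about 0.75 and settles at about 0.6 on the arm. From there it moves freely, 1 to 2 N at its front edge; beyond about 1.15 it tips over by its own weight and stays at the stop.
- lid_edge (a point): Middle of the lower edge of the hood's front wall, 134.5 mm from the hinge line, moving with the hood. On it one can push the raised hood back with a vertical finger placed in front of it.
- hinge (a point): Middle of the hinge line, fixed at (67.5, 0, 16) mm in the keeper's frame; the line runs along the keeper's y.
- thumb_pad (a point): Point on top of the steel thumb paddle, 106 mm in front of the keeper's centre, 25 mm above the worktop. Paddle: 36 mm wide, from 79 to 120 mm in front of the centre; behind it a hook 18 mm wide stands up to 40 mm above the worktop. Pressed straight down here it takes 3 to 5 N and gives 9 mm; the hook lets the hood go after about 6 mm. It springs back.
- paddle (a joint): Thumb paddle (rad): 0 at rest, 0.32 pressed fully down; the hood is let go at about 0.2.
- wedge_in: The wedge already in the tray, rearmost, loose, yaw 0 relative to the keeper (straight side to the rear). Same shape, size and origin as the other wedges.
- wedge_a: Loose cheese wedge, pale, brown rind on the thick end, 45 mm high, a right trapezoid in plan: 60 mm long (y -30..+30), 38 mm wide at the thick end (-y), 18 mm at the thin end (+y). +x side straight at x = +14 mm; -x side slants from x = -24 (thick end) to -4 mm (thin). Origin: underside, mid-length. The ends are parallel and both span x -4..+14 mm: grip there. 0.06 to 0.13 kg.
- wedge_b: Loose cheese wedge, pale, brown rind on the thick end, 45 mm high, a right trapezoid in plan: 60 mm long (y -30..+30), 38 mm wide at the thick end (-y), 18 mm at the thin end (+y). +x side straight at x = +14 mm; -x side slants from x = -24 (thick end) to -4 mm (thin). Origin: underside, mid-length. The ends are parallel and both span x -4..+14 mm: grip there. 0.06 to 0.13 kg.
- wedge_c: Loose cheese wedge, pale, brown rind on the thick end, 45 mm high, a right trapezoid in plan: 60 mm long (y -30..+30), 38 mm wide at the thick end (-y), 18 mm at the thin end (+y). +x side straight at x = +14 mm; -x side slants from x = -24 (thick end) to -4 mm (thin). Origin: underside, mid-length. The ends are parallel and both span x -4..+14 mm: grip there. 0.06 to 0.13 kg.
- salt_shaker: Bystander: salt shaker with grey cap, 44 mm across, 90 mm high; origin at the centre of its underside. To be left where it stands.
- kitchen_timer: Bystander: round kitchen timer, 70 mm across, 53 mm high; origin at the centre of its underside. To be left where it stands.
- honey_jar: Bystander: honey jar, 71 mm across, 110 mm high; origin at the centre of its underside. To be left where it stands.
- label_tape: Bystander: roll of tape lying flat, 98 mm across, 25 mm high; origin at the centre of its underside. To be left where it stands.
- pepper_mill: Bystander: dark wooden pepper mill, 58 mm across, 170 mm high; origin at the centre of its underside. To be left where it stands.
- spice_1: Bystander: spice jar with black cap, 41 mm across, 105 mm high; origin at the centre of its underside. To be left where it stands.
- bench_scraper: Bystander: flat steel dough scraper with a wooden grip, lying, 94 x 156 x 22 mm; origin at the centre of its underside. To be left where it lies.
Mind the look-alikes: they are no part of the job. What is shaped like the wedge_b but blue is not meant.

How it is judged:
By the outcome, as a careful person would: the job done as asked, in the order asked, and still so for the second after the job is handed in, with the robot touching nothing.
It also fails if it takes over 72 s, if anything falls off the work surface, if the arm or the gripper's body presses on something with over 40 N, if the wrist force passes 120 N, or if a joint passes its speed limit or range.

## Working session

There is one attempt and no reset: what is moved stays moved. The work goes in short steps, each a Python script; the robot and the scene stay as the last script left them, time stands still between calls to the robot, and variables do not carry over. Pictures are saved under pics/ and viewed, at most 10 in all, crops included, and the job is handed in when it is done.

```bash
ls; mkdir -p pics; cat > h.py <<'E'
import numpy as np, cv2
from station import arm
def cam(p):
    R=cv2.Rodrigues(np.array(p["rvec"],float))[0]; return R,np.array(p["tvec"],float).ravel(),np.array(p["mtx"],float)
def cloud(p):
    R,t,K=cam(p); d=p["depth"]; v,u=np.mgrid[0:400,0:640]
    c=np.stack([(u-K[0,2])/K[0,0]*d,(v-K[1,2])/K[1,1]*d,d],-1)
    w=(c-t)@R; w[d<=0]=np.nan; return w
def ray(p,px,z):
    R,t,K=cam(p); r=R.T@np.linalg.inv(K)@[px[0],px[1],1]; o=-R.T@t
    return o+r*(z-o[2])/r[2]
def save(p,n): cv2.imwrite(f"pics/{n}.png",cv2.cvtColor(p["frame"],cv2.COLOR_RGB2BGR))
def down(yaw):  # tool z down, tool y at angle yaw in the world
    y=np.array([np.cos(yaw),np.sin(yaw),0]); z=np.array([0,0,-1.]); x=np.cross(y,z)
    return cv2.Rodrigues(np.stack([x,y,z],1))[0].ravel()
E
python3 - <<'E'
from h import *
s=arm.get_state(); print(s["t"],s["tool_pos"],s["tool_rot"])
for n in("top","side"):
    p=arm.grab_frame(n); save(p,n+"0"); w=cloud(p)
    R,t,K=cam(p); print(n,-R.T@t,K[0,0])
    for k in["wedge_a","keeper","hood","lid_edge","thumb_pad","hinge"]:
        for f in(arm.trace(p,k)[:6]):
            m=f["pixels"]; q=w[m]; q=q[~np.isnan(q[:,0])]
            print(k,round(f["confidence"],2),np.round(np.array(f["bbox"])*[640,400,640,400]),m.sum(),np.round(np.median(q,0),3) if len(q) else 0,p["frame"][m].mean(0).round())
        for f in arm.mark_of(p,k)[:5]: print("  mark",k,round(f["confidence"],2),np.round(np.array(f["centre"])*[640,400],1))
E
```

```text
pics
0.0 [0.14321927 0.53044975 0.20431338] [-0.41313453 -3.11377712  0.00336454]
top [ 0.33846468 -0.28040132  1.46222313] 436.7347408000487
wedge_a 0.7 [279. 256.  22.  17.] 194 [ 0.42  -0.154  0.044] [187. 190. 144.]
wedge_a 0.55 [348. 248.  20.  23.] 154 [ 0.448 -0.384  0.046] [201. 206. 155.]
wedge_a 0.47 [457. 258.  21.  21.] 271 [ 0.408 -0.726  0.043] [ 49.  83. 155.]
wedge_a 0.32 [207. 239.  45.  30.] 1142 [0.475 0.082 0.061] [204. 211. 215.]
  mark wedge_a 0.72 [348.2 246.1]
  mark wedge_a 0.58 [453.6 258.6]
  mark wedge_a 0.53 [307.3 226.3]
  mark wedge_a 0.44 [278.5 255.1]
keeper 0.97 [212. 239.  61.  33.] 1341 [0.481 0.073 0.06 ] [200. 207. 210.]
keeper 0.27 [239. 166.  15.  20.] 166 [ 0.705 -0.028  0.077] [50. 49. 39.]
  mark keeper 0.96 [206.7 237.1]
hood 0.78 [207. 238.  49.  34.] 1222 [0.475 0.081 0.06 ] [200. 207. 210.]
  mark hood 0.6 [186.4 245.5]
  mark hood 0.21 [345.4 198.3]
lid_edge 0.59 [207. 239.  46.  29.] 1083 [0.475 0.08  0.061] [207. 214. 218.]
  mark lid_edge 0.68 [227.4 236.6]
thumb_pad 0.62 [234. 230.  16.  12.] 149 [ 0.498 -0.009  0.026] [191. 198. 20
[... 840 characters left out ...]
keeper 0.4 [251. 211.  17.  19.] 278 [ 0.411 -0.159  0.029] [181. 157. 101.]
  mark keeper 0.67 [234.1 190.5]
hood 0.85 [235. 182.  43.  21.] 787 [0.458 0.057 0.052] [195. 189. 183.]
  mark hood 0.63 [221.7 180.6]
lid_edge 0.73 [233. 180.  41.  24.] 768 [0.457 0.056 0.052] [194. 189. 183.]
lid_edge 0.36 [306. 171.  11.  31.] 341 [ 0.707 -0.031  0.056] [101.  99.  84.]
  mark lid_edge 0.84 [243.5 187.1]
thumb_pad 0.6 [253. 191.  14.  10.] 102 [0.492 0.002 0.025] [179. 180. 176.]
  mark thumb_pad 0.5 [252.2 194.3]
hinge 0.76 [235. 182.  48.  34.] 1057 [0.461 0.053 0.041] [185. 179. 170.]
hinge 0.73 [268. 218.  17.  33.] 409 [ 0.394 -0.281  0.045] [150. 143. 133.]
  mark hinge 0.8 [221.1 180.8]
```

```bash
python3 - <<'E'
import cv2
a=cv2.imread("pics/top0.png")[120:320,160:480]; cv2.imwrite("pics/top0c.png",cv2.resize(a,(800,500),interpolation=cv2.INTER_CUBIC))
a=cv2.imread("pics/side0.png")[130:350,180:420]; cv2.imwrite("pics/side0c.png",cv2.resize(a,(654,600),interpolation=cv2.INTER_CUBIC))
E
```

```text
(no output)
```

View pics/top0c.png

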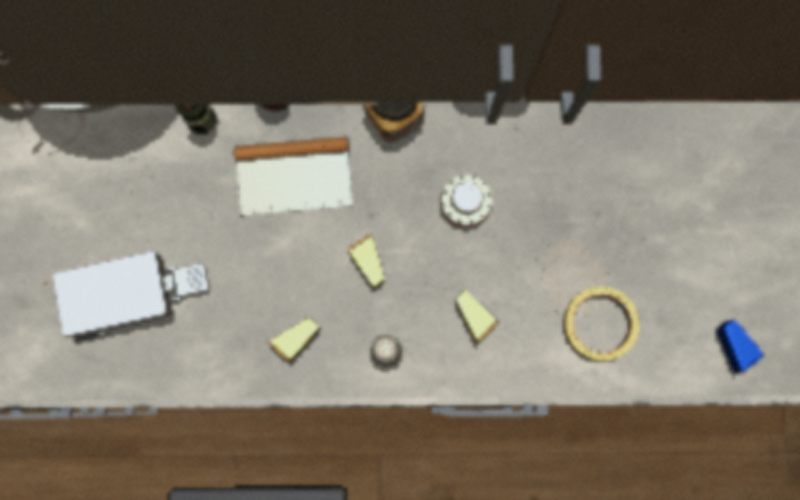

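View pics/side0c.png

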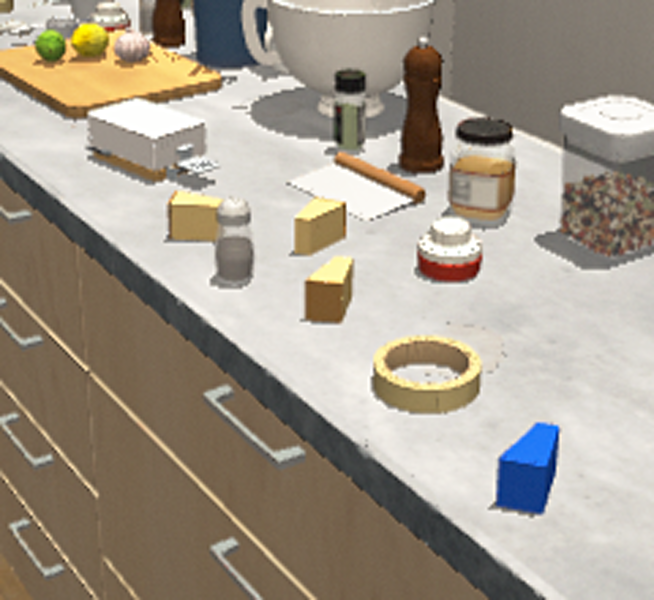

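```bash
cat > fit.py <<'E'
from h import *
from scipy.optimize import minimize
W=np.array([[14,-30],[14,30],[-4,30],[-24,-30]])/1000.
def T(poly,x,y,a):
    c,s=np.cos(a),np.sin(a); return poly@np.array([[c,s],[-s,c]])+[x,y]
def score(pts,poly):   # symmetric soft fit: pixel samples in/out of polygon
    P=(poly*1e4).astype(np.float32).reshape(-1,1,2)
    d=np.array([cv2.pointPolygonTest(P,(float(q[0]*1e4),float(q[1]*1e4)),True) for q in pts])/1e4
    return 1/(1+np.exp(-d/0.0012))
def fit(p,mask,z,poly,starts):
    """fit polygon lying at height z to mask pixels (pixel->plane z); grow a window for background"""
    m=mask.astype(np.uint8); win=cv2.dilate(m,np.ones((9,9)))>0
    v,u=np.nonzero(win); pts=np.array([ray(p,(a,b),z)[:2] for a,b in zip(u,v)]); lab=mask[v,u].astype(float)
    best=None
    for s in starts:
        r=minimize(lambda q:((score(pts,T(poly,*q))-lab)**2).sum(),s,method="Nelder-Mead",options=dict(initial_simplex=np.array([s]+[np.array(s)+d for d in np.diag([.006,.006,.25])]),xatol=1e-4,fatol=1e-3))
        if best is None or r.fun<best.fun: best=r
    return best.x,best.fun/len(pts)
def wedges(p,near,w=None,zlo=.038,zhi=.053,z=.045):
    w=cloud(p) if w is None else w; out=[]
    for n in near:
        f=p["frame"].astype(float)
        m=(np.hypot(w[...,0]-n[0],w[...,1]-n[1])<.05)&(w[...,2]>zlo)&(w[...,2]<zhi)&(f[...,0]>f[...,2])
        c=np.nanmean(w[m],0)[:2]
        out.append((*fit(p,m,z,W,[[c[0],c[1],a] for a in np.arange(0,6.2,.785)]),m.sum()))
    return out
E
python3 - <<'E'
from fit import *
p=arm.grab_frame("top"); w=cloud(p)
for o in wedges(p,[(.42,-.154),(.448,-.384),(.515,-.25)],w): print("wedge",np.round(o[0],4),round(o[1],4),o[2], "area",o[2]*(1.417/436.7)**2, 28*60e-6)
m=(np.hypot(w[...,0]-.475,w[...,1]-.08)<.11)&(w[...,2]>.05)&(w[...,2]<.07)
print("hood z",np.nanmedian(w[m][:,2]),m.sum())
H=np.array([[67,41],[67,-41],[-67,-41],[-67,41]])/1000.
k,e=fit(p,m,.06,H,[[.475,.08,a] for a in(1.4,1.57,1.75)]); print("hood",k,e)
for nm,px,z in(("pad",(234,230),.025),("hinge",(188,242.7),.016),("edge",(227.4,236.6),.015)):
    q=ray(p,px,z)[:2]-k[:2]; c,s=np.cos(k[2]),np.sin(k[2]); print(nm,(c*q[0]+s*q[1]).round(4),(-s*q[0]+c*q[1]).round(4))
m2=arm.trace(p,"thumb_pad")[0]["pixels"]; q=w[m2]; q=q[(q[:,2]>.02)&(q[:,2]<.03)]; q=q.mean(0)[:2]-k[:2]; print("pad mean",c*q[0]+s*q[1],-s*q[0]+c*q[1])
E
```

```text
wedge [ 0.4219 -0.1544  4.0013] 0.0158 163 area 0.0017161724308964402 0.00168
wedge [ 0.4511 -0.3849  5.4837] 0.022 155 area 0.0016319431091346517 0.00168
wedge [ 0.519  -0.2488  2.1671] 0.0213 154 area 0.001621414443914428 0.00168
hood z 0.06086767191447593 1083
hood [0.47772326 0.08442067 1.79193789] 0.014924894695932217
pad -0.094 -0.0058
hinge 0.0639 0.0001
edge -0.0668 0.0093Traceback (most recent call last):
  File "<stdin>", line 10, in <module>
IndexError: list index out of range
```

```bash
python3 - <<'E'
from fit import *
H=np.array([[67,41],[67,-41],[-67,-41],[-67,41]])/1000.
k=np.array([.4777,.0844,1.7919]); c,s=np.cos(k[2]),np.sin(k[2])
def loc(q): q=q[:,:2]-k[:2]; return np.stack([c*q[:,0]+s*q[:,1],-s*q[:,0]+c*q[:,1]],1)
for n in("top","side"):
    p=arm.grab_frame(n); w=cloud(p); W3=w.reshape(-1,3); L=loc(W3)
    near=(abs(L[:,0]+.1)<.028)&(abs(L[:,1])<.04)&(W3[:,2]>.017)&(W3[:,2]<.034)
    print(n,"paddle",near.sum(),L[near].mean(0),L[near].min(0),L[near].max(0),np.median(W3[near,2]))
    for z0 in(.05,.056):
        m=(np.hypot(w[...,0]-.477,w[...,1]-.084)<.11)&(w[...,2]>z0)&(w[...,2]<.07)
        r=cv2.minAreaRect((w[m][:,:2]*1e3).astype(np.float32)); print(z0,m.sum(),r)
    q=loc(w[m]); print("pct",np.percentile(q,[1,99],axis=0).round(4))
    for t in("thumb_pad","hinge","lid_edge","keeper"):
        for f in arm.mark_of(p,t)[:3]:
            z=dict(thumb_pad=.025,hinge=.016,lid_edge=.015,keeper=0)[t]
            print(t,f["confidence"],loc(ray(p,np.array(f["centre"])*[640,400],z)[None]).round(4))
E
```

```text
top paddle 142 [-9.77222319e-02 -9.00531527e-05] [-0.11931265 -0.02129658] [-0.07530162  0.02015749] 0.024278244670445086
0.05 1082 ((477.7572326660156, 85.26052856445312), (82.33880615234375, 136.07752990722656), 12.31483268737793)
0.056 1025 ((477.80291748046875, 85.22710418701172), (82.23396301269531, 136.00279235839844), 12.289717674255371)
pct [[-0.0661 -0.0405]
 [ 0.0658  0.0401]]
thumb_pad 0.5 [[-0.106  -0.0004]]
hinge 0.82 [[ 0.0635 -0.0045]]
lid_edge 0.88 [[-0.0634  0.0019]]
side paddle 72 [-0.09619281  0.00360467] [-0.12070116 -0.01699188] [-0.07242181  0.02350284] 0.024434221032292855
0.05 422 ((474.6767578125, 85.6258316040039), (86.58229064941406, 141.62132263183594), 13.258668899536133)
0.056 346 ((474.9857482910156, 85.69863891601562), (85.94733428955078, 141.62132263183594), 13.2586669921875)
pct [[-0.0661 -0.0394]
 [ 0.0704  0.0441]]
thumb_pad 0.68 [[-0.1197  0.0303]]
hinge 0.62 [[0.0596 0.0117]]
lid_edge 0.98 [[-0.0518  0.0022]]
lid_edge 0.53 [[-0.2549  0.1316]]
keeper 0.73 [[-0.0914 -0.016 ]]
keeper 0.65 [[-0.0188  0.0149]]
```

```bash
cat >> h.py <<'E'
K=np.array([.4777,.0848,1.788])
def kw(x,y,z):
    c,s=np.cos(K[2]),np.sin(K[2]); return [K[0]+c*x-s*y,K[1]+s*x+c*y,z]
def best(positions_yaws):
    """pick the half-turn whose joint 6 stays smallest over all given poses"""
    o=[]
    for f in(0,np.pi):
        js=[arm.ik(p,down(y+f)) for p,y in positions_yaws]
        if all(j is not None for j in js): o.append((max(abs(j[5]) for j in js),f))
    return min(o)[1]
E
python3 - <<'E'
from h import *
y=K[2]+np.pi/2; y+=best([(kw(-.107,0,.06),y),(kw(.09,0,.14),y)]); r=down(y)
arm.set_gripper(0)
arm.move_ptp(kw(-.107,0,.06),r); print(arm.get_state()["t"])
hit=arm.move_l(kw(-.107,0,.0165),0.04,max_force=12); s=arm.get_state(); print(hit,s["tool_pos"],s["contact_force"],s["t"])
arm.wait(.3)
arm.move_l(kw(-.107,0,.07),0.1); arm.wait(1.0)
p=arm.grab_frame("side"); save(p,"pop"); cv2.imwrite("pics/popc.png",cv2.resize(p["frame"][130:230,180:320,::-1],(700,500)))
print(arm.get_state()["t"])
E
```

```text
5.7083
False [ 0.50120569 -0.02187837  0.01752561] [-1.57206319 -6.06849272  5.16611814] 6.9417
8.975
```

View pics/popc.png

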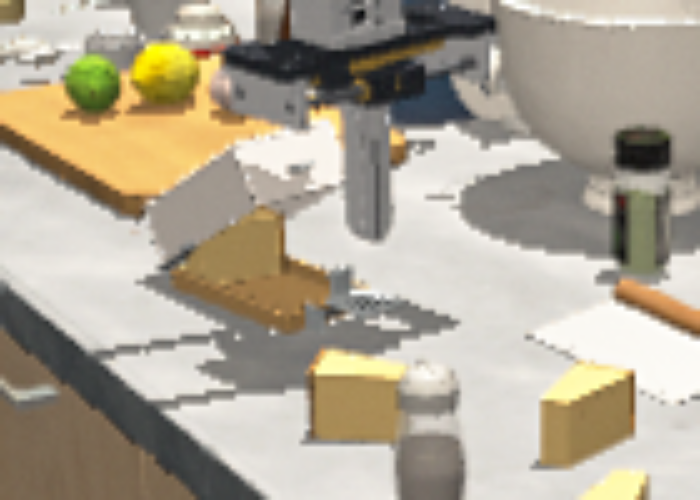

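The hood is up (crop around (240,190)), with wedge_in showing in the tray and the finger in front of the hood. Next I push it back.

```bash
python3 - <<'E'
from h import *
def P(th,off): return kw(.0675-.1345*np.cos(th)-.008+off,0,.016+.1345*np.sin(th)-.022)
for th in(.6,.8,1.0,1.2,1.4,1.6):
    arm.move_l(P(th,0),.15 if th<1.1 else .2)
arm.move_l(P(1.75,0),.15)
hit=arm.move_l(P(1.9,.01),.04,max_force=4); s=arm.get_state(); print(hit,s["tool_pos"],P(1.8,0),s["contact_force"],s["t"])
arm.wait(1.0); print(arm.get_state()["contact_force"])
p=arm.grab_frame("side"); cv2.imwrite("pics/backc.png",cv2.resize(p["frame"][110:230,160:320,::-1],(640,480)))
E
```

```text
True [0.45880432 0.17122689 0.12511143] [np.float64(0.4582923680238547), np.float64(0.1727426516381233), np.float64(0.12498250635311728)] [ 1.84249689 -1.87501707  1.73014155] 11.6417
[ 2.8377115  -3.88542362  1.90201166]
```

View pics/backc.png

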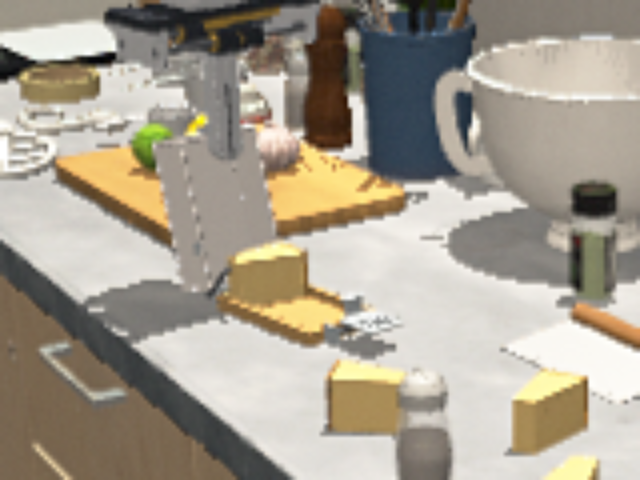

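```bash
cat >> h.py <<'E'
WZ=[(.4219,-.1544,4.0013),(.519,-.2488,2.1671),(.4511,-.3849,5.4837)]
def gp(x,y,a,z): return [x+.005*np.cos(a),y+.005*np.sin(a),z]
E
python3 - <<'E'
from fit import *
s=arm.get_state(); p0=s["tool_pos"]; 
arm.move_l(kw(.03,0,.16),.15); print(arm.get_state()["contact_force"])
x,y,a=WZ[0]; pl=K[2]+np.pi
f=best([(gp(x,y,a,.12),a+np.pi/2),(kw(.01,0,.1),pl+np.pi/2)]); print("f",f)
arm.move_ptp(gp(x,y,a,.13),down(a+np.pi/2+f)); arm.set_gripper(1)
p=arm.grab_frame("top"); save(p,"tray"); w=cloud(p)
g=kw(.044,0,0); o=wedges(p,[g[:2]],w,.043,.056,.049)[0]; print("wedge_in",o,"expected",g[:2],K[2])
c,s_=np.cos(K[2]),np.sin(K[2]); d=o[0][:2]-K[:2]; print("in keeper frame",c*d[0]+s_*d[1],-s_*d[0]+c*d[1],o[0][2]-K[2])
# tray rim
L=w[...,:2]-K[:2]; L=np.stack([c*L[...,0]+s_*L[...,1],-s_*L[...,0]+c*L[...,1]],-1)
m=(L[...,0]>-.072)&(L[...,0]<.0)&(abs(L[...,1])<.05)&(w[...,2]>.0095)&(w[...,2]<.02)
print("rim",m.sum(),np.percentile(L[m],[0,2,98,100],axis=0).round(4).tolist())
m=(L[...,0]>-.06)&(L[...,0]<.0)&(abs(L[...,1])<.033)&(w[...,2]<.0095);print("floor",np.percentile(L[m],[0,2,98,100],axis=0).round(4).tolist(),np.median(w[m][:,2]))
cv2.imwrite("pics/trayc.png",cv2.resize(p["frame"][190:290,150:310,::-1],(800,500),interpolation=cv2.INTER_CUBIC)); print(arm.get_state()["t"])
E
```

```text
[-0.1292235   0.55782683  0.10510033]
f 0
wedge_in (array([0.46883919, 0.1262286 , 1.78060385]), np.float64(0.02783465643571216), np.int64(167)) expected [np.float64(0.4682180068096983), np.float64(0.12776617047328132)] 1.788
in keeper frame 0.04236468961040317 -0.0002752441599744686 -0.007396154875167538
rim 97 [[-0.0719, -0.0456], [-0.0709, -0.0375], [-0.0021, 0.0376], [-0.0006, 0.0384]]
floor [[-0.0597, -0.0329], [-0.0571, -0.0315], [-0.0017, 0.0299], [-0.0001, 0.031]] 0.004548743914118299
15.8833
```

View pics/trayc.png

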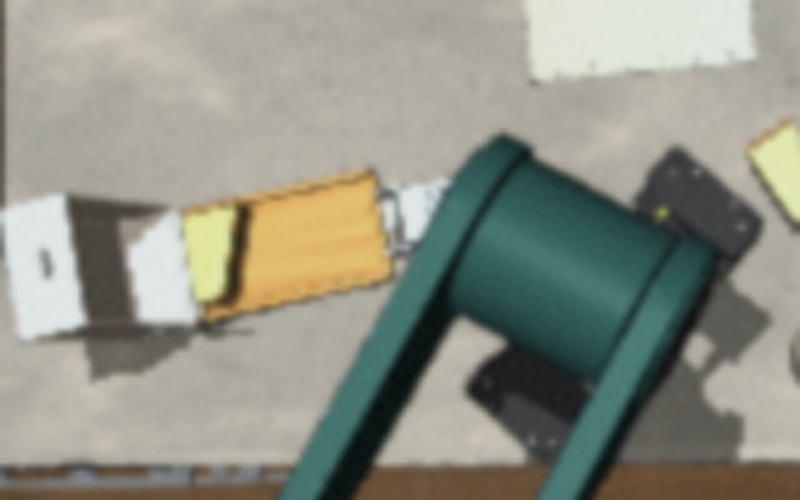

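```bash
cat > pk.py <<'E'
from h import *
def pick(i):
    x,y,a=WZ[i]; 
    arm.move_l(gp(x,y,a,.018),.12); arm.set_gripper(.4); s=arm.get_state()
    print("grip",s["opening"],s["gripper_force"],s["tool_pos"]); arm.move_l(gp(x,y,a,.12),.2)
def place(x,flip,f,push=.008):
    yaw=K[2]+(np.pi if flip else 0); g=x+(-.005 if flip else .005); r=down(yaw+np.pi/2+f)
    arm.move_ptp(kw(g,0,.12),r); arm.move_l(kw(g,0,.075),.2)
    h=arm.move_l(kw(g,0,.0205),.06,max_force=6); s=arm.get_state(); print("down",h,s["tool_pos"][2],s["contact_force"])
    if push:
        z=s["tool_pos"][2]+.0005
        h=arm.move_l(kw(g+push,0,z),.03,max_force=5); s=arm.get_state(); d=np.array(s["tool_pos"][:2])-K[:2]
        print("push",h,"wedge x",np.cos(K[2])*d[0]+np.sin(K[2])*d[1]-(g-x),s["contact_force"])
    arm.set_gripper(.85); q=s["tool_pos"]; arm.move_l([q[0],q[1],.12],.2); print("t",arm.get_state()["t"])
E
python3 - <<'E'
from pk import *
pick(0); place(.0105,True,0)
x,y,a=WZ[1]; pl=K[2]
f=best([(gp(x,y,a,.12),a+np.pi/2),(kw(-.01,0,.1),pl+np.pi/2)]); print("f",f)
arm.move_ptp(gp(x,y,a,.13),down(a+np.pi/2+f)); arm.set_gripper(1)
p=arm.grab_frame("top"); cv2.imwrite("pics/p1.png",cv2.resize(p["frame"][190:290,150:310,::-1],(800,500),interpolation=cv2.INTER_CUBIC)); print(arm.get_state()["t"])
E
```

```text
grip 0.6367653196746661 30.00036477475078 [ 0.41855619 -0.15815714  0.0181161 ]
down True 0.02201312016280793 [-0.09423009  1.22377032  3.67335578]
push False wedge x 0.018685962209841096 [-0.439076   -0.97620697 -0.0419309 ]
t 22.0417
f 3.141592653589793
23.8417
```

View pics/p1.png

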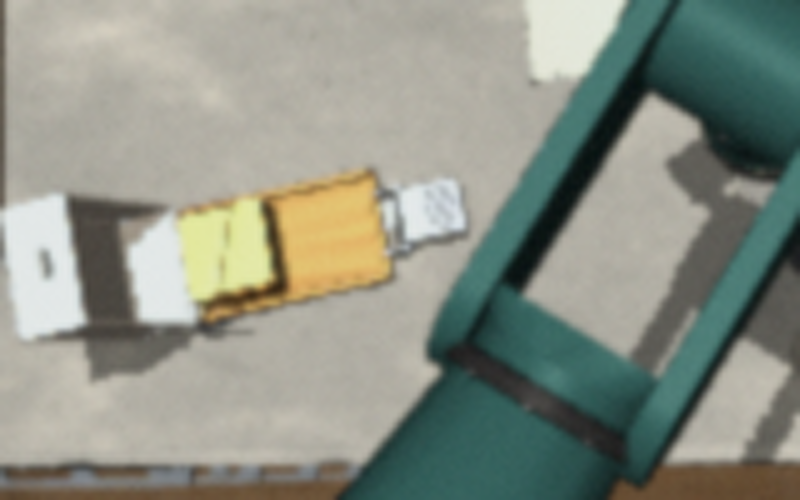

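The second wedge is snug against wedge_in (crop about (250,245)). On to the third.

```bash
python3 - <<'E'
from pk import *
pick(1); place(-.0155,False,np.pi,.007)
x,y,a=WZ[2]; pl=K[2]+np.pi
f=best([(gp(x,y,a,.12),a+np.pi/2),(kw(-.045,0,.1),pl+np.pi/2)]); print("f",f)
arm.move_ptp(gp(x,y,a,.13),down(a+np.pi/2+f)); arm.set_gripper(1)
p=arm.grab_frame("top"); w=cloud(p); save(p,"p2f"); cv2.imwrite("pics/p2.png",cv2.resize(p["frame"][190:290,150:310,::-1],(800,500),interpolation=cv2.INTER_CUBIC)); print(arm.get_state()["t"])
c,s_=np.cos(K[2]),np.sin(K[2]); L=w[...,:2]-K[:2]; L=np.stack([c*L[...,0]+s_*L[...,1],-s_*L[...,0]+c*L[...,1]],-1)
m=(abs(L[...,0])<.062)&(abs(L[...,1])<.036)&(w[...,2]>.043)
for lo in np.arange(-.033,.033,.011):
    q=L[m&(L[...,1]>lo)&(L[...,1]<lo+.011)]; print(round(lo+.0055,4),q[:,0].min().round(4),q[:,0].max().round(4))
print(np.percentile(w[m][:,2],[2,50,98]))
E
```

```text
grip 0.6363404054315857 29.993557333946228 [ 0.5162937  -0.24467749  0.01817891]
down True 0.022007812921527748 [-0.44956912  1.03896489  4.49068619]
push True wedge x -0.009405568841948939 [-0.50496365 -0.3820601   1.79637685]
t 30.0833
f 0
32.3
-0.0275 -0.0303 0.0585
-0.0165 -0.0308 0.0573
-0.0055 -0.0256 0.0591
0.0055 -0.0244 0.0578
0.0165 -0.0189 0.0599
0.0275 -0.0172 0.0588Traceback (most recent call last):
  File "<stdin>", line 10, in <module>
    return umr_minimum(a, axis, None, out, keepdims, initial, where)
ValueError: zero-size array to reduction operation minimum which has no identity
```

View pics/p2.png

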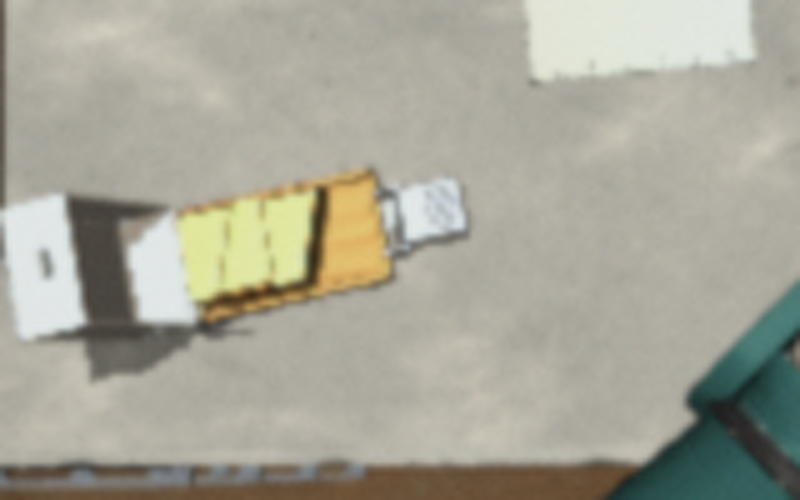

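```bash
python3 - <<'E'
from pk import *
pick(2); place(-.042,True,0,0)
arm.move_ptp([.42,-.25,.25],down(K[2]+np.pi/2)); arm.wait(.3)
p=arm.grab_frame("top"); w=cloud(p); q=arm.grab_frame("side")
a=cv2.resize(p["frame"][190:290,150:310,::-1],(640,400)); b=cv2.resize(q["frame"][130:230,160:320,::-1],(640,400))
cv2.imwrite("pics/fin.png",cv2.resize(np.vstack([a,b]),(480,600))); print(arm.get_state()["t"])
c,s_=np.cos(K[2]),np.sin(K[2]); L=w[...,:2]-K[:2]; L=np.stack([c*L[...,0]+s_*L[...,1],-s_*L[...,0]+c*L[...,1]],-1)
m=(abs(L[...,0])<.063)&(abs(L[...,1])<.036)&(w[...,2]>.04)
print(np.percentile(L[m],[0,2,98,100],axis=0).round(4).tolist(),np.percentile(w[m][:,2],[2,50,98]))
for x in(.044,.018,-.009,-.042): print(x,np.median(w[m&(abs(L[...,0]-x)<.01)][:,2]))
E
```

```text
grip 0.635855586597854 29.960242171073332 [ 0.45465289 -0.38853967  0.01817032]
down True 0.021987855533573963 [0.85224169 0.65571962 2.99630348]
t 38.6083
41.1667
[[-0.0568, -0.031], [-0.055, -0.0289], [0.0574, 0.0303], [0.0612, 0.0322]] [0.04217973 0.04894825 0.05467749]
0.044 0.049354818087909196
0.018 0.049240536340204005
-0.009 0.049032287591312104
-0.042 0.049665163780830836
```

View pics/fin.png

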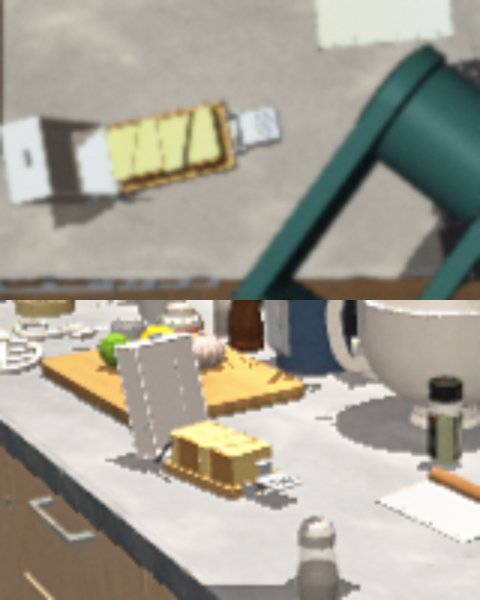

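All four wedges lie flat (tops at 49 mm) inside the rim, alternately head to tail, and the hood stands open.

```bash
python3 -c "
from station import arm
print(arm.sign_off())"
```

```text
the job is handed in; nothing more can be done
None
```

The job is handed in at about 41 s: I pressed the paddle, pushed the hood back and held it at its stop, and packed the three loose wedges beside the first, head to tail; the last pictures show all four flat inside the rim and the hood standing open, but `sign_off()` returned no verdict.

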